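Bring the node of a stem under the penetrometer needle

ROBOT

A 6-joint arm with a two-finger parallel gripper is mounted at the origin on the work surface. World frame = base frame: x ahead of the robot, y to its left, z up, the work surface at z = 0. Lengths are in mm, angles in rad, forces in N, time in s.
With the tool pointing down it reaches from about 275 to 825 mm from the base axis. Payload 5.2 kg.
Tool frame: the origin (TCP) lies at the very end of the fingers, on their centre line; the grasp point (between the pads) lies 19 mm behind it; z points along the fingers, y is the direction in which the jaws open and shut (so a half turn about z gives the same grasp; the last joint's range is limited). The gripper opens to 93 mm and grips with 3 to 60 N. Pads are 15 mm wide; open, the fingers measure 128 mm over their backs; the gripper's body (75 mm by 188 mm) begins 65 mm behind the grasp point.
Start: joints at [0.986, 0.259, 1.535, -0, 1.348, -0.203], TCP at [204.904, 510.411, 182.353] pointing down, gripper open.
Joint ranges: [-3.14, 3.14], [-0.91, 2.08], [0.19, 2.58], [-1.22, 4.36], [0.22, 2.71], [-3.12, 3.12]. Speed limits (rad/s): [2.57, 2.57, 3.14, 3.14, 3.14, 3.14].

INTERFACE

Orientations are given as [roll, pitch, yaw] about the fixed x, y, z axes, in that order (R = Rz(yaw) Ry(pitch) Rx(roll)).
In Python, from bench import robot gives the robot as it stands. The module is installed in compiled form; this text tells all that it offers. Calls block until the motion is done:
- robot.move_ptp(position, orientation): joint-space move of the TCP to a pose.
- robot.move_linear(position, ori=None, speed=150, f_stop=None): straight line of the TCP; ori=None keeps the orientation; speed is the mean speed in mm/s. With f_stop (N) it stops when the force on the tool has changed by that much, and returns True; else False.
- robot.move_j(angles): joint-space move.
- robot.move_gripper(opening): opening from 0.0 (shut) to 1.0 (fully open); the grip force is fixed at half the most; returns when the fingers have stopped.
- robot.sleep(seconds).
- robot.inverse_kinematics(position, orientation): joint angles nearest the present ones, or None.
- robot.get_image(name): name is "side" or "top"; returns a dict with "img" (420x560x3 uint8, blue, green, red), "fovy" (degrees; the focal length in pixels is half the picture's height over the tangent of half this angle, whatever the lens; pixels are square), "cx", "cy" (the principal point, pixels), "k1" (the pictures are not rectified: a ray, as slopes to the right and down, at radius r is drawn at 1 + k1 r^2 times it, then the intrinsics apply), "eye" and "orientation" of the camera in the world. Camera axes: x right, y down, z forward; pixel columns grow to the right and rows downward; lengths in mm; the calibration is good to about 2 mm. A picture is of the moment at which its call begins. There is no depth.
A pose or a line that the arm cannot do raises robot.MotionError and nothing moves.
- robot.hand_in(): hands the job in, once; it reports no verdict.
Readings, each from a call of its own:
- robot.current_t(): time.
- robot.current_qpos(): joint angles.
- robot.current_joint_vel(): joint speeds.
- robot.current_joint_efforts(): joint torques, N m.
- robot.current_tcp_pos(): TCP position.
- robot.current_eef_rot(): TCP orientation.
- robot.current_contact_force(): force on the tool from outside, world axes, zero at the start.
- robot.current_ft_torque(): the same for the moment, N m.
- robot.current_gripper_width(): opening from 0.0 (shut) to 1.0 (fully open).
Only numpy, scipy, OpenCV 4.12 (cv2) and the standard library are available. Lean on these libraries where they do the work, as an engineer would, in place of code of your own. Each camera call takes 0.05 s, during which the arm holds its last target. There are 200 camera calls.

TASK

From the drying tray take the one stem that has a single swollen ring (its node) and lay it down in the two V-rests of the penetrometer's specimen sled. Then, without lifting the sled off the bed, slide it under the test head until the middle of the node's ring is straight below the needle tip, and let go of it there. Do not touch the needle, keep the other stems in the tray and leave the rest of the bench as it stands.

Things in the scene. Friction and masses are not known exactly. Their poses are not given: they have to be found in the camera images.
- stand: Bench penetrometer, fixed, white. Origin on the bench straight below the needle; y is its long axis, the worker (robot) is at its -x side. Aluminium bed, top 14 mm above the bench, x -110 to 110, y -220 to 240 mm. White column 344 mm high at y -220 to -130, x -50 to 50. A laid stem must not run into the column: the sled can slide to y = -40.
- head (a point): Middle of the underside of the test head, a white box reaching from the column over the bed: x -54 to 54, y -150 to 60 mm of the stand, 130 to 215 mm above the bench. Under it hang a load-cell nose (radius 18, down to 120) and the needle's chuck (radius 8, down to 105). It is in the way of an upright gripper at the sled's tab: take the tab with the tool leaning back to -x by 22 to 40 degrees.
- needle: The fixed steel puncture needle, 5 mm thick, pointing down. Origin at its tip, 74 mm above the bench (11 mm above the node of a stem lying in the sled). Must not be touched.
- sled: Loose aluminium specimen sled, 0.3 to 0.6 kg, lying on the bed at the +y side of the head, free to slide any way (1 to 5 N). Origin: centre of its underside; y runs along the V grooves. Plate 70 (x) by 110 (y) by 8 mm. Two steel V-rests, 10 mm thick, at y -45 and 45, open upwards at 90 degrees, V bottom at z 20, tips at x -25 and 25, z 45. At its -x side a tongue carries the upright tab.
- sled_tab (a point): Grip point of the sled's upright tab, 36 mm above the sled's underside, at x = -68 mm of the sled. The tab is 12 mm thick (y), 18 mm wide (x, -77 to -59) and reaches from z 8 to 54 mm of the sled; pinch it across y.
- sled_seat (a point): Where the middle of a laid stem belongs: midway between the V-rests at the stem's axis height, 34 mm above the sled's underside. The stem lies along the sled's y, either way round, within 12 mm of the middle so that the node stays between the rests. The gap between the rests is 80 mm. Open the fingers to at most 50 mm when letting go, or they strike the tab.
- tray: Black open drying tray, fixed, 220 (x) by 260 (y) by 40 mm high, wall and floor 4 mm. Origin at the centre of its underside. Two ribs across the floor at x = -45 and +45, 6 mm wide, tops 16 mm above the bench. Four stems lie across the ribs, roughly along x, about 54 mm apart in any order; the fingers fit between them when opened to 35 mm.
- stem: The stem to test: dry woody stem, round, 20 mm thick and 160 mm long, about 45 g, with one swollen ring. Origin at the middle of its axis, x along it, towards the node. In the tray its axis is 26 mm above the bench. It can roll.
- node (a point): Centre of the swollen ring (node) on the axis of the stem, 22 mm from its middle. The ring is 30 mm in diameter and 12 mm wide.
- plain_stem: Another stem, 20 mm thick, 170 mm long, without a ring. Origin at the middle. Stays in the tray.
- thin_stem: Another stem, 14 mm thick, 150 mm long, with two rings. Origin at the middle. Stays in the tray.
- short_stem: Another stem, 22 mm thick, 120 mm long, without a ring. Origin at the middle. Stays in the tray.
- beaker: Loose glass beaker, 68 mm wide, 85 mm high, behind the tray; origin under its centre. Leave it.
- dish: Loose clear Petri dish, 94 mm wide, 16 mm high, in front of the bed; origin under its centre. Leave it.
- secateurs: Loose secateurs lying flat, 170 mm long, 18 mm high, near the robot; origin at the pivot. Leave them.
- calliper: Loose steel calliper lying flat, 200 mm long, 10 mm high, near the robot; origin at the middle of its beam. Leave it.
- wash_bottle: Loose white bottle, 64 mm wide, 170 mm high, at the back; origin under its centre. Leave it.
- jar: Loose amber jar, 72 mm wide, 90 mm high, at the back; origin under its centre. Leave it.
Not all that is in view belongs to the job. Leave any blue or pink look-alike of the sled alone. Leave any green look-alike of the stem alone.

How it is judged (in metres and radians):
On the way, in this order (a step that is already met when the one before it is completed fails the run):
1. the stem lies in both V-rests of the sled, let go of, with the sled flat on the bed (x of stem in the frame of sled between -0.004 and 0.004 m and y of stem in the frame of sled between -0.016 and 0.016 m and z of stem in the frame of sled between 0.03 and 0.038 m and angle between the x axis of stem and the y axis of sled, either way round below 0.08 rad and z of sled in the frame of stand between 0.01 and 0.018 m and angle between sled's own z axis and vertical below 0.05 rad and contact force between the fingers and stem below 0.2 N), for 0.3 s.
2. the sled has been slid so that the node is straight below the needle tip (horizontal distance between node and needle below 0.004 m and x of stem in the frame of sled between -0.004 and 0.004 m and y of stem in the frame of sled between -0.016 and 0.016 m and z of stem in the frame of sled between 0.03 and 0.038 m and angle between the x axis of stem and the y axis of sled, either way round below 0.08 rad and z of sled in the frame of stand between 0.01 and 0.018 m and angle between sled's own z axis and vertical below 0.05 rad), for 0.2 s.
At the end, for the whole second after the job is handed in: Node within 4 mm horizontally of the needle tip; stem in both V-rests (its middle within 16 mm along and 4 mm across the seat, height within 4 mm, in line within 0.08 rad); sled flat on the bed; both at rest and let go of; the other stems in the tray, lower than 55 mm (all of step 2 and linear speed of each of stem, sled below 0.01 m/s and contact force between the fingers and stem below 0.2 N and contact force between the fingers and sled below 0.2 N and x of plain_stem in the frame of tray between -0.11 and 0.11 m and y of plain_stem in the frame of tray between -0.13 and 0.13 m and z of plain_stem in the frame of tray between 0 and 0.055 m and x of thin_stem in the frame of tray between -0.11 and 0.11 m and y of thin_stem in the frame of tray between -0.13 and 0.13 m and z of thin_stem in the frame of tray between 0 and 0.055 m and x of short_stem in the frame of tray between -0.11 and 0.11 m and y of short_stem in the frame of tray between -0.13 and 0.13 m and z of short_stem in the frame of tray between 0 and 0.055 m); the robot touches nothing.
It fails at once if the needle is touched with more than 1 N (contact force between needle and anything else above 1 N).
It fails at once if the sled is lifted more than 8 mm off the bed, or comes off it (z of sled in the frame of stand above 0.022 m or z of sled in the frame of stand below 0.004 m).
It fails at once if another stem leaves the tray (z of any of plain_stem, thin_stem, short_stem in the frame of tray above 0.055 m or x of any of plain_stem, thin_stem, short_stem in the frame of tray above 0.11 m or x of any of plain_stem, thin_stem, short_stem in the frame of tray below -0.11 m or y of any of plain_stem, thin_stem, short_stem in the frame of tray above 0.13 m or y of any of plain_stem, thin_stem, short_stem in the frame of tray below -0.13 m).
It fails at once if a bystander on the bench is moved by more than 30 mm (distance of any of beaker, dish, secateurs, calliper, wash_bottle, jar from where it was at the start of the episode above 0.03 m).
It also fails if it takes over 58 s, if anything falls off the work surface, if the arm or the gripper's body presses on something with over 40 N, if the wrist force passes 120 N, or if a joint passes its speed limit or range.

## Working session

There is one attempt and no reset: what is moved stays moved. The work goes in short steps, each a Python script; the robot and the scene stay as the last script left them, time stands still between calls to the robot, and variables do not carry over. Pictures are saved under pics/ and viewed, about 8 in all and at most 12, crops included, and the job is handed in when it is done.

```bash
mkdir -p pics
cat > h.py <<'E'
import numpy as np, cv2
from scipy.spatial.transform import Rotation as R
from bench import robot
def cam(d):
    h=d["img"].shape[0]; f=h/2/np.tan(np.radians(d["fovy"])/2)
    return f,R.from_euler('xyz',d["orientation"]).as_matrix(),np.array(d["eye"],float)
def ray(d,px):
    f,M,e=cam(d); u=np.array([(px[0]-d["cx"])/f,(px[1]-d["cy"])/f]); s=u.copy()
    for _ in range(30): s=u/(1+d["k1"]*(s@s))
    return e,M@np.array([s[0],s[1],1.])
def onz(d,px,z):
    e,v=ray(d,px); return e+v*(z-e[2])/v[2]
def proj(d,P):
    f,M,e=cam(d); c=M.T@(np.asarray(P,float)-e); s=c[:2]/c[2]
    s=s*(1+d["k1"]*(s@s)); return np.array([d["cx"],d["cy"]])+f*s
def snap(name,fn):
    d=robot.get_image(name); cv2.imwrite("pics/"+fn,d["img"]); 
    import pickle; pickle.dump(d,open("pics/"+fn[:-4]+".pkl","wb")); return d
def load(fn):
    import pickle; return pickle.load(open("pics/"+fn+".pkl","rb"))
E
python3 - <<'E'
from h import *
for n in("top","side"):
    d=snap(n,n+"0.png"); print(n,{k:v for k,v in d.items() if k!="img"})
    cv2.imwrite(f"pics/{n}0b.png",cv2.resize(d["img"],(800,600),interpolation=cv2.INTER_CUBIC))
print(robot.current_t(),robot.current_eef_rot())
E
```

```text
top {'fovy': 44.49163457078288, 'cx': 279.1345767530498, 'cy': 205.52088436794403, 'k1': -0.06926096754151935, 'eye': array([ 348.39483767,   26.90737951, 1430.21851297]), 'orientation': array([-3.01520096, -0.00676515, -1.59009991])}
side {'fovy': 52.613102980695636, 'cx': 284.21164672816104, 'cy': 207.68026650854247, 'k1': -0.04865385488747576, 'eye': array([ 252.38370347, -892.59600529, 1096.30665885]), 'orientation': array([-2.37192439,  0.01028418, -0.29299533])}
0.1 [-3.14004676e+00 -3.53961540e-04  2.75979011e+00]
```

View pics/top0b.png

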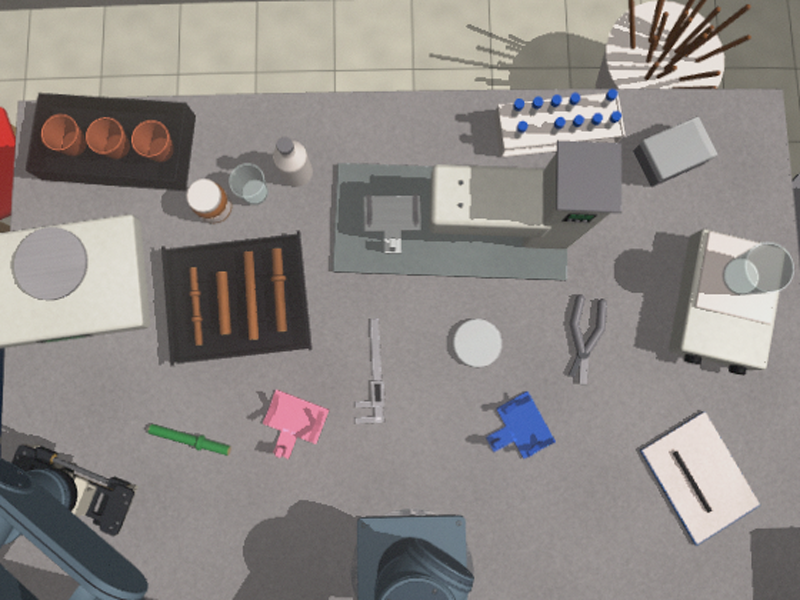

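View pics/side0b.png

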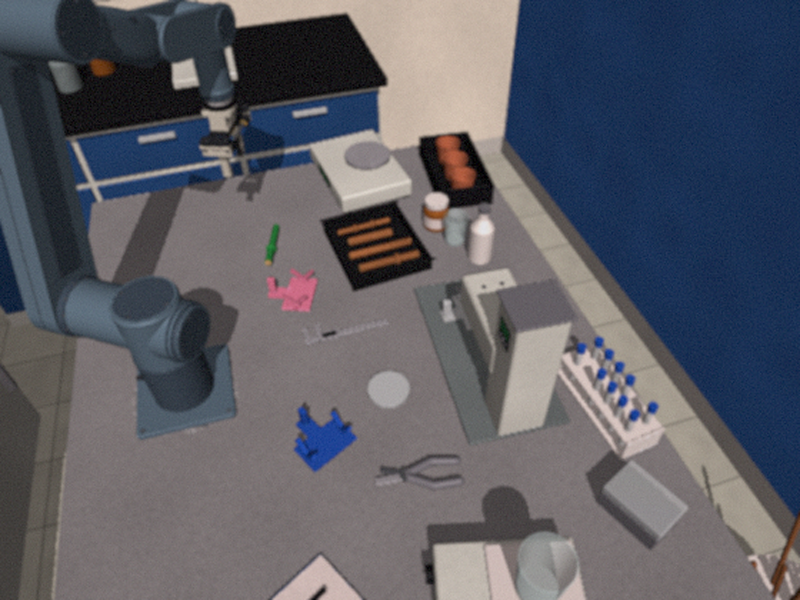

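The top view shows the one-ring stem rightmost in the tray, with its node near (280,276) of 800x600. The sled is at (392,213) with its tab at (392,243). I'll enlarge this region.

Run:
```python
from h import *
d=load("top0")
c=d["img"][108:260,108:308]; cv2.imwrite("pics/c1.png",cv2.resize(c,None,fx=4,fy=3.9473684,interpolation=cv2.INTER_CUBIC)[:600])
c=d["img"][108:202,225:445]; cv2.imwrite("pics/c2.png",cv2.resize(c,None,fx=3.6,fy=3.6,interpolation=cv2.INTER_CUBIC))
```

```text
(no output)
```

View pics/c1.png

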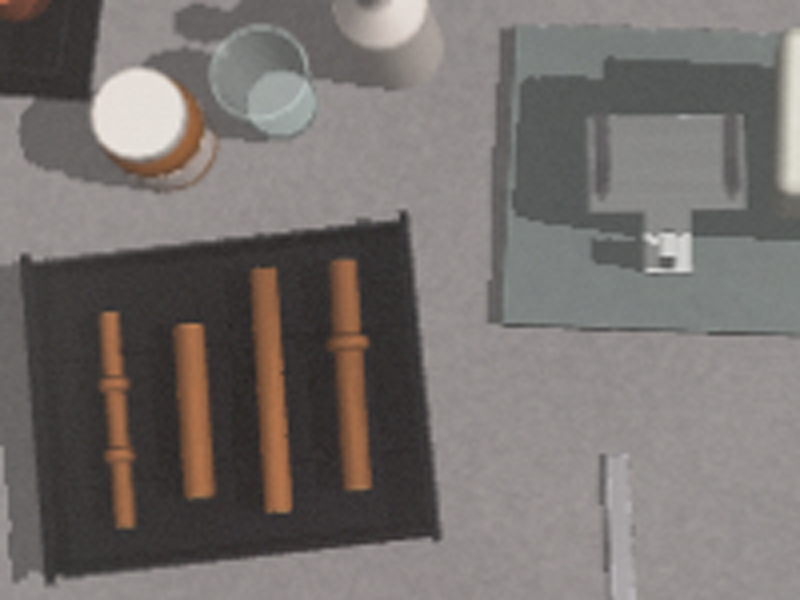

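View pics/c2.png

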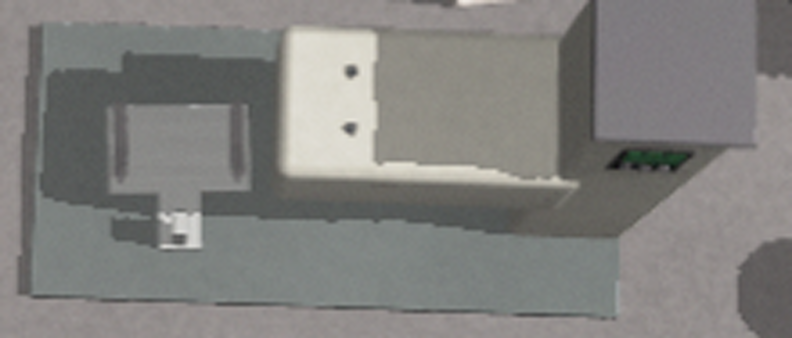

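```bash
cat > fit.py <<'E'
from h import *
from scipy.optimize import least_squares
def world(p,P):
    P=np.asarray(P,float).reshape(-1,3); c,s=np.cos(p[2]),np.sin(p[2])
    return np.c_[p[0]+c*P[:,0]-s*P[:,1],p[1]+s*P[:,0]+c*P[:,1],P[:,2]]
def fit(d,P,px,p0):
    P=np.array(P,float); px=np.array(px,float)
    f=lambda p:np.concatenate([proj(d,w)-q for w,q in zip(world(p,P),px)])
    s=least_squares(f,p0,loss='soft_l1',x_scale=[10,10,.1]); return s.x,f(s.x).reshape(-1,2)
def refine(d,p,edges,half=4,it=4):
    """edges: list of (P0,P1) in object frame; fits pose to strongest gradient across each edge"""
    g=cv2.GaussianBlur(cv2.cvtColor(d["img"],cv2.COLOR_BGR2GRAY),(0,0),.7).astype(np.float32)
    for k in range(it):
        obs=[]
        for a,b in edges:
            a,b=np.array(a,float),np.array(b,float)
            for t in np.linspace(.08,.92,15):
                X=a+t*(b-a); w=world(p,X)[0]; w2=world(p,X+.02*(b-a))[0]
                q=proj(d,w); n=proj(d,w2)-q; n=np.array([-n[1],n[0]])/np.linalg.norm(n)
                s=np.arange(-half,half+.01,.25); m=(q+s[:,None]*n).astype(np.float32)
                v=cv2.remap(g,m[:,0].reshape(1,-1),m[:,1].reshape(1,-1),cv2.INTER_LINEAR)[0]
                gr=np.abs(np.gradient(v)); i=gr.argmax()
                if gr[i]>1: obs.append((X,q+s[i]*n,n))
        f=lambda p:np.array([(proj(d,world(p,X)[0])-q)@n for X,q,n in obs])
        r=least_squares(f,p,loss='soft_l1',f_scale=.3,x_scale=[10,10,.1]); p=r.x; half=max(1.5,half/1.6)
    return p,np.median(np.abs(f(p))),len(obs)
BED=[((110,240,14),(-110,240,14)),((-110,240,14),(-110,-190,14))]
HEAD=[((-45,60,215),(45,60,215)),((-54,50,215),(-54,0,215))]
SLED=[((-35,-55,8),(-35,-20,8)),((-35,20,8),(-35,55,8)),((35,-55,8),(35,55,8)),((-35,55,8),(35,55,8)),((-35,-55,8),(35,-55,8))]
def up(E,z): return [tuple((a[0],a[1],a[2]+z) for a in e) for e in E]
E
python3 - <<'E'
from fit import *
d=load("top0")
c2=lambda u,v:(225+(u+.5)/3.6-.5,108+(v+.5)/3.6-.5)
c1=lambda u,v:(108+(u+.5)/4-.5,108+(v+.5)/3.947-.5)
p,r=fit(d,[(110,240,14),(-110,240,14),(-110,-220,14)],[c2(43,25),c2(33,295),c2(617,317)],[480,-50,0]); print("bed",p,np.abs(r).max(1))
print("bed ref",refine(d,p,BED)); print("head ref",refine(d,p,HEAD)); print("both",refine(d,p,BED+HEAD))
print("head corners",[proj(d,w) for w in world(p,[(54,60,215),(-54,60,215)])],c2(282,28),c2(280,178))
p,r=fit(d,[(35,55,22),(35,-55,22),(-35,-55,22),(-35,55,22)],[c2(108,104),c2(248,104),c2(248,191),c2(108,191)],[480,90,0]); print("sled",p,np.abs(r).max(1)); print(refine(d,p,up(SLED,14),2.5))
p,r=fit(d,[(110,130,40),(110,-130,40),(-110,-130,40),(-110,130,40)],[c1(28,257),c1(405,213),c1(437,540),c1(50,582)],[350,300,0]); print("tray",p,np.abs(r).max(1))
a,b,n=[onz(d,c1(*q),26) for q in((344,261),(357,490),(349,342))]
print("stem",a,b,n,"mid",(a+b)/2,"len",np.linalg.norm(a-b),"yaw",np.arctan2(*(a-b)[[1,0]]),"node off",np.linalg.norm(n-(a+b)/2))
for q in ((264,268),(278,512)): print("plain",onz(d,c1(*q),26))
for pos,y in(([a[0]-80,a[1],100],np.pi),([480,100,100],np.pi/2)):
  for k in(0,np.pi,-np.pi/2,np.pi/2):
    print(k,robot.inverse_kinematics(pos,[np.pi,0,k]))
E
```

```text
bed [ 6.71110579e+02 -1.03515390e+02 -5.28653614e-02] [0.66918749 0.87231173 1.14260699]
bed ref (array([ 6.69940132e+02, -9.28163031e+01, -5.47071096e-02]), np.float64(0.1939796143330309), 30)
head ref (array([ 6.72188051e+02, -1.06292311e+02, -6.92306575e-02]), np.float64(0.25844786591831864), 30)
both (array([ 6.71067338e+02, -1.06366486e+02, -6.09053087e-02]), np.float64(0.4660494541746638), 60)
head corners [array([302.74015461, 113.66858333]), array([301.53936717, 156.7961876 ])] (302.97222222222223, 115.41666666666667) (302.4166666666667, 157.08333333333331)
sled [ 6.88515322e+02  2.49830205e+01 -1.78511562e-02] [0.09470765 0.08862272 0.21723227 0.21551384]
(array([6.87852109e+02, 2.48110669e+01, 1.42333880e-02]), np.float64(0.2325515198950891), 75)
tray [5.23025900e+02 3.26376417e+02 8.97271803e-02] [1.30622793 2.30533985 1.19690824 1.64660947]
stem [620.07288504 250.09228016  26.        ] [458.23794713 240.86278613  26.        ] [562.27723787 246.47050809  26.        ] mid [539.15541608 245.47753315  26.        ] len 162.09790463513653 yaw 0.056968584546016526 node off 23.143133799366943
plain [616.15193757 305.9015252   26.        ]
plain [443.88336453 295.13563458  26.        ]
0 [ 2.46412319e-01  4.02786244e-01  1.53811170e+00 -4.44089210e-16
  1.20069471e+00  1.81720865e+00]
3.141592653589793 [ 0.24641232  0.40278624  1.5381117   0.          1.20069471 -1.32438401]
-1.5707963267948966 [ 0.24641232  0.40278624  1.5381117   0.          1.20069471 -2.89518033]
1.5707963267948966 [ 2.46412319e-01  4.02786244e-01  1.53811170e+00 -4.44089210e-16
  1.20069471e+00  2.46412319e-01]
0 [-2.25549021e-02  2.26811360e-01  1.79341811e+00 -4.44089210e-16
  1.12136318e+00  1.54824142e+00]
3.141592653589793 [-0.0225549   0.22681136  1.79341811  0.          1.12136318 -1.59335123]
-1.5707963267948966 None
1.5707963267948966 [-2.25549021e-02  2.26811360e-01  1.79341811e+00 -4.44089210e-16
  1.12136318e+00 -2.25549021e-02]
```

```bash
cat > edges.py <<'E'
from fit import *
def prof(d,p,a,b,z,rng=14,step=.5):
    """mean profile across edge a-b (stand xy) at height z; returns offsets(mm, along left normal) & peaks (offset, signed grad)"""
    g=cv2.cvtColor(d["img"],cv2.COLOR_BGR2GRAY).astype(np.float32)
    a,b=np.array(a,float),np.array(b,float); t=np.linspace(.06,.94,80)[:,None]; n=np.array([-(b-a)[1],(b-a)[0]])/np.linalg.norm(b-a)
    s=np.arange(-rng,rng+.1,step); out=[]
    for o in s:
        X=a+t*(b-a)+o*n; q=np.array([proj(d,w) for w in world(p,np.c_[X,np.full(len(X),z)])],np.float32)
        out.append(cv2.remap(g,q[:,0:1],q[:,1:2],cv2.INTER_LINEAR).mean())
    v=np.array(out); gr=np.gradient(v,step); k=[i for i in range(1,len(s)-1) if abs(gr[i])>=abs(gr[i-1]) and abs(gr[i])>abs(gr[i+1]) and abs(gr[i])>1.2]
    return [(float(s[i]),round(float(gr[i]),1)) for i in k]
E_={ # normals: chosen so that + offset is outward
"bed+y":((110,240),(-110,240),14),"bed-x A":((-110,240),(-110,10),14),"bed-x B":((-110,10),(-110,-220),14),
"bed+x":((110,60),(110,240),14),"bed-y":((-110,-220),(-60,-220),14),
"head+y":((45,60),(-45,60),215),"head-x":((-54,50),(-54,-40),215),"head+x":((54,-40),(54,50),215),
"col-x":((-50,-135),(-50,-215),344),"col+x":((50,-215),(50,-135),344),"col+y":((45,-130),(-45,-130),344),"col-y":((-45,-220),(45,-220),344)}
E
python3 - <<'E'
from edges import *
d=load("top0"); s=load("side0"); p=[671,-104.5,-.056]
for k,(a,b,z) in E_.items():
    n=-1 # flip so outward is + : report outward offsets
    print(k,[( -o if 0 else o,g) for o,g in prof(d,p,b,a,z)])
print("side")
for k in("bed+y","bed-x A","bed-x B","bed-y","head-x","head+y","col-x","col+x","col+y","col-y"):
    a,b,z=E_[k]; print(k,prof(s,p,b,a,z))
i=s["img"]; q=proj(s,[600,0,60]).astype(int); print(q); c=i[170:320,270:420]; cv2.imwrite("pics/s1.png",cv2.resize(c,None,fx=4,fy=4,interpolation=cv2.INTER_CUBIC))
E
```

```text
bed+y [(-3.5, 4.8), (0.5, -7.5), (12.0, 9.8)]
bed-x A [(-1.5, -10.7), (1.5, 14.9)]
bed-x B [(-2.0, -11.6), (1.0, 15.7)]
bed+x [(2.0, 4.5)]
bed-y [(-5.5, 5.4)]
head+y [(-1.0, -12.8)]
head-x [(-13.5, 8.6), (-6.5, -3.9), (-1.0, -18.3)]
head+x [(-5.5, -8.4), (0.0, 2.2)]
col-x [(1.5, -11.4), (7.0, -4.3), (12.5, 1.8)]
col+x [(7.5, 13.9), (10.0, 12.8), (13.5, 10.1)]
col+y [(4.5, -13.3), (8.5, 7.9), (12.0, 1.3)]
col-y [(5.0, -2.4), (7.0, -1.2)]
side
bed+y [(-5.5, 1.2), (11.0, -2.4)]
bed-x A [(-2.0, -1.6), (6.0, 3.7)]
bed-x B [(-1.0, -2.7), (6.0, 4.8)]
bed-y [(-6.5, 1.7), (-2.5, 1.4), (5.5, 1.3)]
head-x [(-11.0, 3.3), (3.5, -10.0)]
head+y [(-7.0, -7.9)]
col-x [(3.0, -4.1), (9.0, 1.3)]
col+x [(6.5, 3.2)]
col+y [(10.0, 5.1)]
col-y [(3.0, 9.5)]
[310 218]
```

View pics/s1.png

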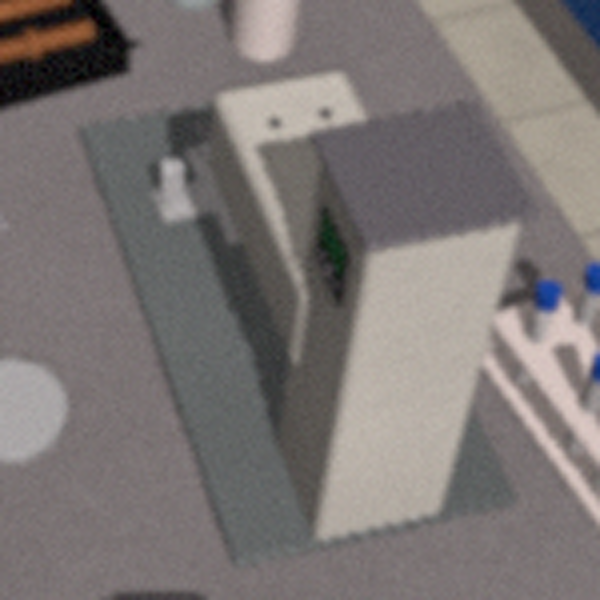

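The side crop shows the sled tab at crop (175,185) and the column and head hiding the needle. The stem, sled and stand poses are good enough to start, so I'll pick the stem.

Run:
```python
from h import *
yaw=.057; P=np.array([539.2,245.5])-3*np.array([np.cos(yaw),np.sin(yaw)]); o=[np.pi,0,np.pi+yaw-2*np.pi]
robot.move_ptp([*P,110],o); robot.move_gripper(.37)
print(robot.current_t(),robot.current_tcp_pos(),robot.current_gripper_width())
print(robot.move_linear([*P,8],speed=100,f_stop=5),robot.current_tcp_pos())
robot.move_gripper(0); print("w",robot.current_gripper_width()*93)
robot.move_linear([*P,150],speed=200); print("w",robot.current_gripper_width()*93,robot.current_t(),robot.current_contact_force())
snap("top","top1.png"); d=load("top1"); cv2.imwrite("pics/t1.png",cv2.resize(d["img"][100:260,100:300],None,fx=3.5,fy=3.5))
```

```text
2.7333 [536.20756155 245.29544646 109.98984876] 0.37127129792688174
False [536.8543345  245.47627939   8.68950677]
w 0.507671446365959
w 0.8345685179862298 5.475 [-0.31369167  0.23608778  0.23920028]
```

View pics/t1.png

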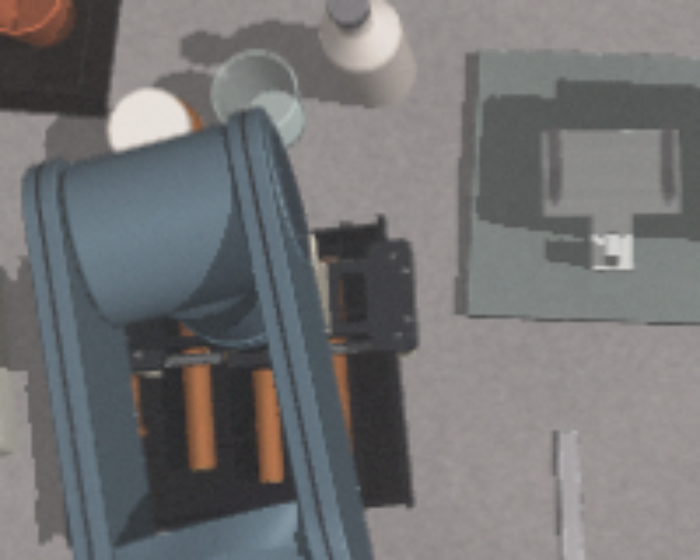

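Run:
```python
from h import *
d=load("top1")
for q in((415,290),(135,360),(400,240)): print(onz(d,(100+q[0]/3.5,100+q[1]/3.5),240))
print(proj(d,[536,245,26]),proj(d,[536,245,150]),robot.current_tcp_pos(),robot.current_eef_rot())
# orientation convention checks via robot base & link pixels
M=R.from_euler('xyz',d["orientation"]).as_matrix(); print(M.round(3)); print(proj(d,[0,0,0]),proj(load("side0"),[0,0,0]))
print(proj(load("side0"),[204.9,510.4,182.35]), proj(load("top0"),[204.9,510.4,182.35]))
s=snap("side","side1.png"); print(proj(s,robot.current_tcp_pos())); q=proj(s,[536,245,26]).astype(int); print(q)
c=s["img"][60:220,160:360]; cv2.imwrite("pics/s2.png",cv2.resize(c,None,fx=3.5,fy=3.5))
```

```text
[555.77712824 157.25258924 240.        ]
[511.83691219 345.58643491 240.        ]
[590.16064469 167.25796638 240.        ]
[195.39039009 203.68000472] [187.78157298 197.30606112] [535.09450443 245.02036064 148.29653511] [-3.14103501e+00 -2.95876513e-03 -3.08468423e+00]
[[-0.019 -0.992  0.126]
 [-1.     0.018 -0.009]
 [ 0.007 -0.126 -0.992]]
[287.98605051 399.67242782] [130.07352946 272.4474655 ]
[166.61762686 123.58572881] [ 75.78026449 333.78329789]
[270.54132614 156.44398575]
[271 182]
```

View pics/s2.png

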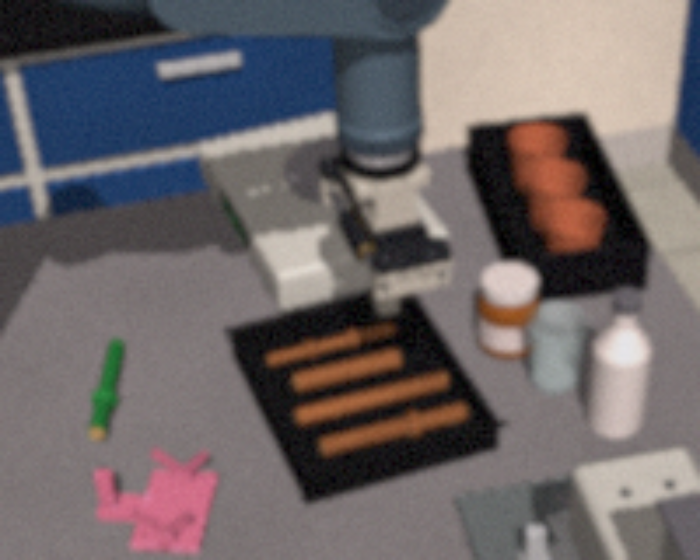

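Run:
```python
from h import *
a=load("side0")["img"].astype(int); b=load("side1")["img"].astype(int); D=np.abs(a-b).max(2)
print("diff rows138-170 x cols 258-286"); 
for r in range(140,170,2): print(r,D[r,258:288:2], b[r,262:280:3].mean(1).astype(int))
# has the stem moved in side view? shift by template of stem 4
import cv2
A=a.astype(np.uint8);B=b.astype(np.uint8)
t=A[170:192,248:298]; m=cv2.matchTemplate(B[160:202,238:308],t,cv2.TM_CCOEFF_NORMED); print(cv2.minMaxLoc(m), "expect (10,10)")
t=A[160:182,240:292]; m=cv2.matchTemplate(B[150:192,230:302],t,cv2.TM_CCOEFF_NORMED); print(cv2.minMaxLoc(m))
```

```text
diff rows138-170 x cols 258-286
140 [54 67 66 68 60 26 15 59 72 92 85 51 49 49 27] [111 102 133 154 153 158]
142 [ 61  52  42  43  11  60  69 128 143 148  78  31  33  23   8] [ 97  74 126 151 163 158]
144 [ 34  23  11  13  56 133 143 133 116  81  19   5   6   9   7] [ 47  40 148 142 122  79]
146 [ 5  4  9  9 31 83 98 92 45  9  9  5  5  8  6] [ 10  25  99 105  58  16]
148 [20 13 13  6 15 76 75 85 28 15  2  2  4  5  6] [ 4  7 86 90 48  8]
150 [16  8  7 32  5 30 29 19 10  8 12  7  5  7  4] [20 10 44 48 19 13]
152 [ 6 16 20 18 29 36 51 42 22  4  7  8  5  7  1] [ 0 10 26 31  7  0]
154 [ 6  5 22 59 65 68 61 49 10 12 23 13 12  3  5] [50 55 54 57 13 20]
156 [ 5  7 12 61 56 40 27 19 13 10 16 20 10  8  3] [77 51 31 29 13 12]
158 [ 2  6 12 11 26  7 13  8  4 18 11 21 12 17  8] [50 25 11 17 16  2]
160 [10  9  5 10  5  6  4  5 10  5 11  4 18 22  2] [24 35 56 80 53  9]
162 [10  5  6  6  3  9  6  1  3 17  1  7  4 20 21] [ 71  91 100 104  72  20]
164 [ 5  5  3  8  8  8  7  4  4  5 12  5  9 13  8] [107 106 100  87  59  22]
166 [ 3  6  7  7  4  7  8  3 11  7 16 16  6 14  4] [91 67 51 20 26 27]
168 [ 9  4 10  5 19 14  3  2 10  6 10 10  7  5 10] [39 20 23 25 42 62]
(-0.5529369115829468, 0.9821822047233582, (4, 6), (10, 10)) expect (10,10)
(-0.6315237283706665, 0.985785722732544, (18, 13), (10, 10))
```

Run:
```python
from h import *
s=load("side0")
for q in((158.2,120.4),(173.6,134.4)): print(onz(s,q,182))
robot.move_gripper(.37); p=robot.current_tcp_pos(); print(robot.current_gripper_width())
robot.move_linear([536.2,245.3,60],speed=150); print(robot.current_tcp_pos(),robot.current_t())
s=snap("side","side2.png"); print(proj(s,robot.current_tcp_pos()))
A=s["img"][120:210,215:335]; d=snap("top","top2.png"); B=d["img"][170:260,150:270]
cv2.imwrite("pics/v8.png",np.vstack([cv2.resize(x,None,fx=5,fy=3.3,interpolation=cv2.INTER_CUBIC) for x in(A,B)]))
```

```text
[176.1835573 542.3548107 182.       ]
[222.52169994 433.63573156 182.        ]
0.36500790499205177
[536.85073422 245.47092093  60.69174125] 7.0667
[271.84312035 174.76252898]
```

View pics/v8.png

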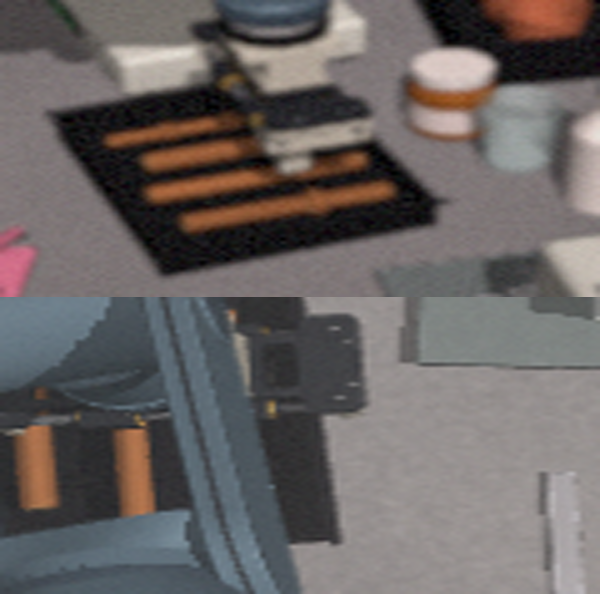

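Run:
```python
from h import *
s0=load("side0")["img"]
print("stop",robot.move_linear([536.2,245.3,8],speed=60,f_stop=5)); robot.sleep(.2); print(robot.current_tcp_pos(),robot.current_contact_force())
s=snap("side","side3.png"); A=s["img"][140:210,225:318]
robot.move_gripper(.28); print(robot.current_gripper_width()*93,robot.current_contact_force())
robot.move_gripper(.18); print(robot.current_gripper_width()*93,robot.current_contact_force(),robot.current_tcp_pos())
s=snap("side","side4.png"); B=s["img"][140:210,225:318]
cv2.imwrite("pics/v9.png",np.vstack([cv2.resize(x,None,fx=6,fy=4.2,interpolation=cv2.INTER_CUBIC) for x in(A,B)])); print(robot.current_t())
```

```text
stop False
[536.54987225 245.42149398   8.47707401] [ 0.28685228  0.30590962 -0.91832411]
25.90454545325523 [ 1.26201118 -0.24637061  0.4000907 ]
16.867568692624307 [-0.91912885 -0.51903277 -0.07506888] [536.19674932 245.28366017   7.99355457]
9.3167
```

View pics/v9.png

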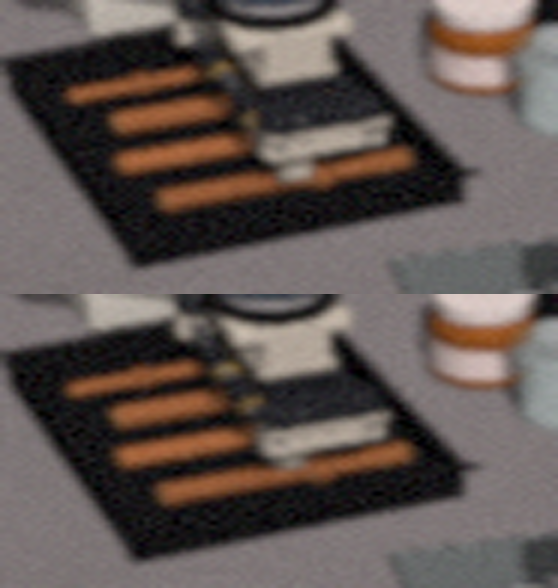

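Run:
```python
from h import *
s=load("side3")
print([proj(s,p).round(1) for p in([536.5,245.4,8.5],[536.5,220,8.5],[536.5,220,30],[536.5,235,26],[536.5,245,36])])
i=s["img"]
for r in range(172,194,2): print(r,[tuple(i[r,c]) for c in (268,272,274,276,280)])
robot.move_gripper(.37)
f=robot.move_linear([536.2,245.3,2],speed=20,f_stop=4); print(f,robot.current_tcp_pos(),robot.current_contact_force())
```

```text
[array([272.1, 185.3]), array([274. , 189.8]), array([273.8, 185.5]), array([272.7, 183.7]), array([271.9, 180. ])]
172 [(np.uint8(71), np.uint8(76), np.uint8(81)), (np.uint8(97), np.uint8(102), np.uint8(108)), (np.uint8(118), np.uint8(126), np.uint8(137)), (np.uint8(133), np.uint8(145), np.uint8(155)), (np.uint8(153), np.uint8(163), np.uint8(177))]
174 [(np.uint8(86), np.uint8(93), np.uint8(101)), (np.uint8(126), np.uint8(133), np.uint8(143)), (np.uint8(146), np.uint8(158), np.uint8(169)), (np.uint8(146), np.uint8(156), np.uint8(167)), (np.uint8(150), np.uint8(163), np.uint8(175))]
176 [(np.uint8(91), np.uint8(98), np.uint8(105)), (np.uint8(139), np.uint8(149), np.uint8(158)), (np.uint8(146), np.uint8(158), np.uint8(169)), (np.uint8(134), np.uint8(144), np.uint8(155)), (np.uint8(88), np.uint8(92), np.uint8(99))]
178 [(np.uint8(37), np.uint8(44), np.uint8(45)), (np.uint8(107), np.uint8(116), np.uint8(125)), (np.uint8(108), np.uint8(116), np.uint8(126)), (np.uint8(93), np.uint8(103), np.uint8(114)), (np.uint8(29), np.uint8(44), np.uint8(72))]
180 [(np.uint8(22), np.uint8(27), np.uint8
[... 936 characters left out ...]
8(27), np.uint8(28), np.uint8(30)), (np.uint8(23), np.uint8(22), np.uint8(23)), (np.uint8(19), np.uint8(17), np.uint8(15)), (np.uint8(13), np.uint8(16), np.uint8(16))]
190 [(np.uint8(28), np.uint8(26), np.uint8(26)), (np.uint8(18), np.uint8(19), np.uint8(17)), (np.uint8(15), np.uint8(15), np.uint8(21)), (np.uint8(0), np.uint8(4), np.uint8(12)), (np.uint8(21), np.uint8(18), np.uint8(25))]
192 [(np.uint8(25), np.uint8(21), np.uint8(21)), (np.uint8(19), np.uint8(23), np.uint8(24)), (np.uint8(20), np.uint8(21), np.uint8(18)), (np.uint8(30), np.uint8(24), np.uint8(27)), (np.uint8(18), np.uint8(17), np.uint8(22))]
False [536.01723746 245.23797121   1.74564881] [-1.13644907  0.55015745  0.74691152]
```

Nothing touched at a reported z of 1.7, yet the tray floor is at 4. The images also put the fingertips above the reported TCP. I'll probe downwards gently to find the true tip height.

Run:
```python
from h import *
try:
    f=robot.move_linear([536.2,245.3,-32],speed=20,f_stop=4); print(f,robot.current_tcp_pos(),robot.current_contact_force(),robot.current_t())
except Exception as e: print(repr(e))
s=snap("side","side5.png"); i=s["img"]
for r in range(172,200,2): print(r,[int(i[r,c].mean()) for c in range(264,286,2)])
```

```text
False [536.29621718 245.3480568  -31.88299684] [ 0.09542521  0.36797912 -0.61950365] 12.1583
172 [36, 33, 37, 29, 36, 32, 36, 39, 31, 34, 39]
174 [35, 34, 44, 40, 34, 38, 31, 42, 36, 36, 40]
176 [36, 60, 57, 34, 48, 42, 40, 32, 33, 41, 40]
178 [21, 49, 45, 34, 46, 44, 43, 47, 69, 94, 115]
180 [20, 40, 62, 61, 75, 85, 114, 141, 145, 146, 154]
182 [75, 79, 76, 118, 139, 150, 159, 162, 163, 164, 157]
184 [97, 89, 81, 127, 131, 161, 161, 149, 126, 103, 74]
186 [75, 52, 63, 138, 132, 130, 102, 57, 27, 19, 19]
188 [33, 17, 4, 46, 55, 54, 33, 13, 4, 22, 18]
190 [18, 9, 21, 27, 25, 9, 11, 18, 16, 23, 22]
192 [11, 27, 30, 7, 14, 19, 17, 19, 22, 29, 44]
194 [15, 18, 4, 19, 12, 26, 28, 51, 81, 95, 109]
196 [17, 12, 25, 41, 64, 88, 106, 111, 121, 122, 121]
198 [50, 69, 97, 110, 116, 122, 118, 124, 119, 119, 122]
```

Run:
```python
from h import *
try:
    f=robot.move_linear([536.2,245.3,-55],speed=20,f_stop=4); print(f,robot.current_tcp_pos(),robot.current_contact_force(),robot.current_ft_torque(),robot.current_t(),robot.current_qpos())
except Exception as e: print(repr(e))
d=load("side1")
# triangulate gripper body near end corners at reported TCP z 148
t=load("top1")
for a,b in(((214.3,168.6),(287.7,132.9)),((219.1,200),(268,137.7))):
    e1,v1=ray(t,a); e2,v2=ray(d,b); A=np.c_[v1,-v2]; k=np.linalg.lstsq(A,e2-e1,rcond=None)[0]; print(e1+v1*k[0],e2+v2*k[1])
```

```text
True [536.28785643 245.32256619 -31.99952739] [-0.80818674 -0.83212871  5.54948923] [ 0.04124463 -0.00665809  0.04545   ] 12.4417 [ 2.40038382e-01  5.46864212e-01  1.67834406e+00 -2.54504264e-05
  9.16204638e-01 -1.38779352e+00]
[577.93953597 160.16962448 299.84076196] [573.1563724  160.96148788 298.96280382]
[506.14970901 149.25862764 303.69420597] [505.70683572 149.32457033 303.63934941]
```

Run:
```python
from h import *
robot.sleep(.2); print(robot.current_contact_force(),robot.current_tcp_pos())
robot.move_linear([536.2,245.3,-26],speed=40); robot.sleep(.2); print(robot.current_contact_force(),robot.current_tcp_pos())
print(robot.move_linear([536.2,245.3,-60],speed=15,f_stop=4),robot.current_contact_force(),robot.current_tcp_pos(),robot.current_t())
```

```text
[-0.56932732 -0.5536841   5.64745858] [536.28661261 245.33335798 -31.97721756]
[-0.36486548  0.36718473  0.72919793] [535.93493024 245.21835144 -26.26150019]
True [-1.12216268 -0.10565791  4.6644132 ] [536.24657247 245.30140883 -31.98646683] 13.9667
```

Run:
```python
from h import *
s=load("side3")
for q in((268.7,179.3),(290,173.3)):
    e,v=ray(s,q); k=(152-e[1])/v[1]; print("body bottom near edge at y=152:",e+v*k)
robot.move_linear([536.2,245.3,-28],speed=40); robot.move_gripper(0); print("w",robot.current_gripper_width()*93,robot.current_tcp_pos())
robot.move_linear([536.2,245.3,100],speed=180); print("w",robot.current_gripper_width()*93,robot.current_contact_force(),robot.current_t())
s=snap("side","side6.png"); t=snap("top","top6.png")
cv2.imwrite("pics/v10.png",np.vstack([cv2.resize(s["img"][70:200,220:370],(600,330)),cv2.resize(t["img"][140:260,120:280],(600,270))]))
```

```text
body bottom near edge at y=152: [502.1271332  152.         128.83653053]
body bottom near edge at y=152: [577.85796803 152.         135.9089082 ]
w 18.964812457590355 [536.05842567 245.2581127  -28.17842154]
w 18.81307808602439 [-0.5206852   0.96287673 -0.044293  ] 15.5
```

```bash
cat > orange.py <<'E'
from h import *
def comps(d,roi=None,amin=40):
    h=cv2.cvtColor(d["img"],cv2.COLOR_BGR2HSV); m=cv2.inRange(h,(4,95,70),(22,255,255))
    m=cv2.morphologyEx(m,cv2.MORPH_CLOSE,np.ones((3,3),np.uint8)); k=np.zeros_like(m)
    if roi: k[roi[1]:roi[3],roi[0]:roi[2]]=255; m&=k
    n,l,st,c=cv2.connectedComponentsWithStats(m)
    out=[]
    for i in range(1,n):
        if st[i,4]<amin: continue
        y,x=np.nonzero(l==i); P=np.c_[x,y].astype(float); mu=P.mean(0); u=np.linalg.svd(P-mu,full_matrices=0)[2][0]; t=(P-mu)@u
        out.append((st[i,4],mu+u*(t.min()-.3),mu+u*(t.max()+.3),mu))
    return out
E
python3 - <<'E'
from orange import *
for nm,roi in(("side6",(225,60,345,200)),("top6",(110,150,280,260))):
    print(nm)
    for a,p,q,mu in comps(load(nm),roi,20): print(a,p.round(1),q.round(1),"z154:",onz(load(nm),p,154).round(),onz(load(nm),q,154).round(),"z26:",onz(load(nm),p,26).round()[:2],onz(load(nm),q,26).round()[:2])
print(robot.current_tcp_pos())
E
```

```text
side6
650 [309.   93.7] [327.1 131.7] z154: [798. 590. 154.] [774. 315. 154.] z26: [872. 792.] [845. 479.]
87 [295.6 148.9] [313.2 149.3] z154: [630. 252. 154.] [689. 231. 154.] z26: [681. 408.] [749. 383.]
362 [273.8 159.5] [235.9 164.6] z154: [540. 218. 154.] [408. 231. 154.] z26: [579. 369.] [429. 384.]
268 [288.2 167.5] [243.4 179. ] z154: [575. 162. 154.] [416. 152. 154.] z26: [618. 306.] [438. 293.]
top6
205 [175.6 205.8] [177.1 237.4] z154: [514. 275. 154.] [435. 271. 154.] z26: [531. 300.] [444. 295.]
187 [155.3 207.4] [157.6 233.5] z154: [511. 326. 154.] [446. 320. 154.] z26: [528. 356.] [455. 349.]
[535.03115759 244.97772957  98.35855368]
```

View pics/v10.png

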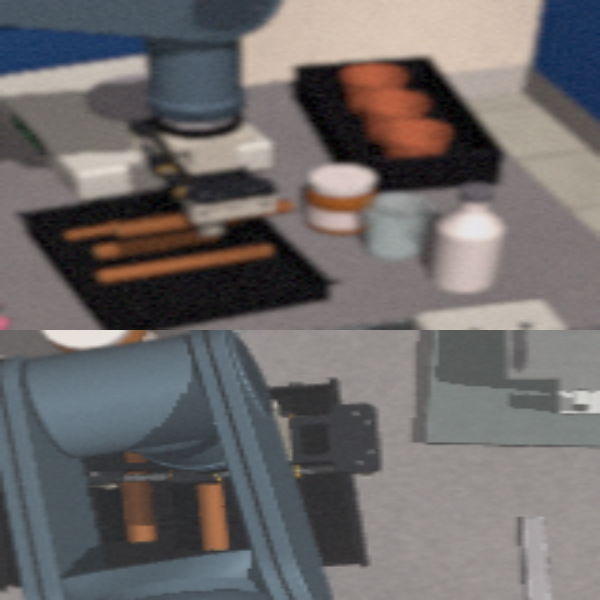

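The side view shows the stem held under the gripper, with its end at crop (292,205), and three stems left in the tray. The hand sits 36 mm above its reported z, while x and y agree. I'll place the stem using that offset.

Run:
```python
from h import *
o=[np.pi,0,np.pi/2-.017]; X,Y=688.5,28.
robot.move_linear([536.2,245.3,130],speed=180)
robot.move_ptp([X,Y,100],o); print(robot.current_t(),robot.current_tcp_pos(),robot.current_gripper_width()*93)
robot.move_linear([X,Y,15],speed=120); robot.sleep(.1); print(robot.current_contact_force())
print(robot.move_linear([X,Y,-12],speed=15,f_stop=4),robot.current_tcp_pos(),robot.current_contact_force(),robot.current_t())
s=snap("side","side7.png")
```

```text
17.0917 [689.0328364   34.47731007  98.55873969] 19.285492664152052
[ 0.40565308  0.32956764 -0.27744415]
True [687.65305119  28.00546987   6.03357927] [-0.46655386  0.18455233  2.80288958] 18.8667
```

Run:
```python
from h import *
print(robot.current_ft_torque(),robot.current_contact_force())
for z in(4,2,0):
    f=robot.move_linear([687.9,28,z],speed=10,f_stop=6); print(f,robot.current_tcp_pos().round(1),robot.current_contact_force().round(1),robot.current_ft_torque().round(2))
    if f: break
t=snap("top","top8.png"); s=snap("side","side8.png"); print(robot.current_t())
cv2.imwrite("pics/v11.png",np.vstack([cv2.resize(t["img"][90:210,220:380],(640,330)),cv2.resize(s["img"][150:260,260:420],(640,270))]))
```

```text
[0.09979036 0.20662917 0.05141929] [-0.22529014  0.78932002  3.08738846]
False [687.6  27.8   4. ] [-1.9 -1.1  4.3] [-0.1   0.47  0.13]
False [687.5  27.8   1.8] [-4.1 -1.9  4.4] [-0.24  0.65  0.11]
False [ 6.876e+02  2.790e+01 -2.000e-01] [-3.4 -2.5  3.5] [-0.34  0.72  0.15]
20.05
```

Run:
```python
from h import *
for z in(-2,-4,-5,-6,-7,-8,-9,-10):
    f=robot.move_linear([687.9,28,z],speed=10,f_stop=6); print(f,robot.current_tcp_pos().round(1),robot.current_contact_force().round(1),robot.current_ft_torque().round(2))
    if f or robot.current_contact_force()[2]>7: break
print(robot.current_t())
```

```text
False [687.9  28.   -2. ] [-4.4 -3.5  4.5] [-0.34  0.69  0.12]
False [687.9  28.1  -4.2] [-4.2 -2.2  4. ] [-0.29  0.61  0.1 ]
False [687.9  28.1  -5.1] [-3.1 -2.4  3.3] [-0.27  0.63  0.13]
False [687.9  28.1  -6.1] [-3.6 -1.5  3.5] [-0.27  0.64  0.14]
False [687.8  28.1  -7.1] [-3.8 -1.8  4.4] [-0.19  0.69  0.14]
False [687.9  28.   -8.1] [-3.3 -3.3  4.1] [-0.25  0.69  0.13]
False [687.8  28.   -8.4] [-5.1 -2.   7.3] [-0.22  0.93  0.18]
22.0
```

Run:
```python
from h import *
robot.move_gripper(.42); robot.sleep(.1); print(robot.current_gripper_width()*93,robot.current_contact_force())
robot.move_linear([687.9,28,100],speed=180); robot.move_ptp([430,200,100],[np.pi,0,np.pi-.05])
t=snap("top","top9.png"); s=snap("side","side9.png"); print(robot.current_t(),robot.current_tcp_pos())
A=np.vstack([cv2.resize(t["img"][100:200,220:380],(800,350),interpolation=cv2.INTER_CUBIC),cv2.resize(s["img"][165:245,280:400],(800,250))])
cv2.imwrite("pics/v11.png",A)
```

```text
38.826172293484404 [-0.54354582  0.24673616  0.16719678]
24.7083 [431.16672124 199.61673567  99.83693987]
```

View pics/v11.png

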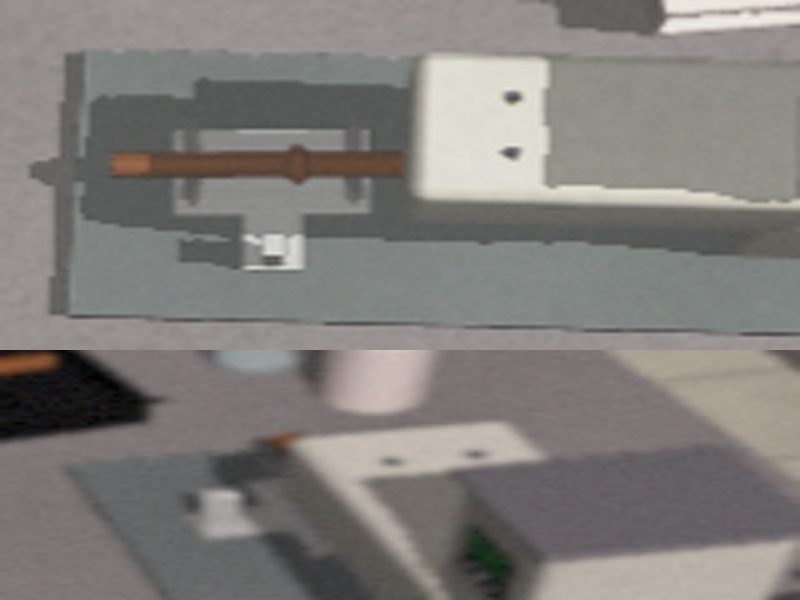

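The top view shows the stem seated in both V-rests, with its free end at crop (110,165) and its node at (298,164). The sled plate spans (175–370, 130–213) and has not moved. I'll measure the node and sled precisely next.

```bash
cat > node.py <<'E'
from edges import *
def node(d,roi=(236,138,302,156)):
    h=cv2.cvtColor(d["img"],cv2.COLOR_BGR2HSV); x0,y0,x1,y1=roi
    sub=cv2.resize(d["img"][y0:y1,x0:x1],None,fx=8,fy=8,interpolation=cv2.INTER_CUBIC)
    b,g,r=[sub[...,i].astype(float) for i in range(3)]; m=(r-b>28)
    rows=np.arange(m.shape[0])[:,None]; n=m.sum(0); cen=np.where(n>0,(m*rows).sum(0)/np.maximum(n,1),np.nan)
    return n,cen,lambda u,v:((u+.5)/8-.5+x0,(v+.5)/8-.5+y0)
E
python3 - <<'E'
from node import *
d=load("top9"); n,cen,px=node(d)
print((n[::8]/8).round(1)); base=np.median(n[n>0]); 
lo,hi=int(8*(275-236)),int(8*(285-236)); w=np.clip(n[lo:hi]-base-4,0,None); u=(w*np.arange(lo,hi)).sum()/w.sum()
uu=np.nonzero(n>base*.5)[0]; c=np.polyfit(uu[40:-40],cen[uu[40:-40]],1); v=np.polyval(c,u)
N=onz(d,px(u,v),48); e0=onz(d,px(uu[0],np.polyval(c,uu[0])),48); e1=onz(d,px(uu[-1],np.polyval(c,uu[-1])),48)
print("node px",px(u,v),"world",N,"end",e0,"dist",np.linalg.norm(N-e0),"(exp 102) other",e1, "stem yaw",np.arctan2(*(e1-e0)[[1,0]])+np.pi/2)
p0=[688.2,25,-.017]; rp=lambda q:(q[0].round(3),q[1:])
print("sled",rp(refine(d,p0,up(SLED,14),2)), rp(refine(load("top0"),p0,up(SLED,14),2)))
for k,(a,b,z) in {"s+y":((35,55),(-35,55),22),"s-y":((-35,-55),(35,-55),22),"s+x":((35,-55),(35,55),22),"s-xA":((-35,55),(-35,20),22),"s-xB":((-35,-20),(-35,-55),22),"tongue end":((-85,16),(-85,-16),22)}.items():
    print(k,prof(d,p0,b,a,z,10),prof(load("top0"),p0,b,a,z,10))
E
```

```text
[0.  0.  0.  0.  0.  0.  0.8 6.4 6.8 6.6 6.6 6.6 6.6 6.2 5.8 5.8 5.8 5.6
 5.6 5.8 5.8 5.9 5.9 5.6 5.6 5.8 5.9 5.8 6.  6.  6.  5.8 5.8 5.9 5.9 5.8
 5.8 6.  6.  6.  5.9 5.9 7.1 9.1 9.  6.8 5.9 6.1 6.1 6.2 6.1 6.2 6.  6.
 6.1 6.1 6.  6.  6.2 6.  5.8 5.9 5.9 6.1 5.  0. ]
node px (np.float64(278.9853855721393), np.float64(146.44733681425237)) world [687.96004196  11.41030487  48.        ] end [689.58166669 113.51626481  48.        ] dist 102.1188362723958 (exp 102) other [687.10095575 -46.02351427  48.        ] stem yaw -0.015547915737087914
sled (array([ 6.88503e+02,  2.58140e+01, -1.60000e-02]), (np.float64(0.1512342595013492), 67)) (array([6.87813e+02, 2.45310e+01, 1.50000e-02]), (np.float64(0.22807687552598216), 75))
s+y [(-5.5, 3.9), (-3.0, 1.5), (0.0, -5.3), (3.5, -3.4)] [(-6.0, 7.8), (0.0, -7.8), (3.5, -3.1)]
s-y [(-6.5, 3.7), (-3.5, 1.2), (-1.0, -6.7)] [(-6.5, 5.2), (-5.5, 5.1), (-3.5, 4.1), (-1.0, -7.6), (0.5, -7.9), (3.0, -5.7)]
s+x [(-3.5, 2.0), (-2.5, 1.9), (-0.5, -17.1), (1.0, -17.3)] [(-3.5, -1.2), (-2.5, -1.2), (-0.5, -12.8), (1.0, -13.0)]
s-xA [(-7.5, 1.2), (-1.5, -9.9), (2.5, -7.9)] [(-1.5, -4.8), (1.0, -12.3), (2.5, -12.3)]
s-xB [(-7.5, 1.5), (-6.0, 1.4), (-1.0, -14.6), (1.5, -3.2), (2.5, -3.0)] [(-7.5, 1.7), (-6.0, 1.6), (-2.0, -14.8), (-1.0, -15.5), (1.5, -1.8), (2.5, -1.7)]
tongue end [(-9.0, 22.1), (-6.0, -30.5), (-5.0, -29.5), (-3.0, 4.7), (-2.0, 4.6)] [(-9.0, 19.7), (-6.0, -30.2), (-5.0, -29.2), (-3.0, 5.1), (-2.0, 5.0)]
```

```bash
cat > tab.py <<'E'
from h import *
TH=np.radians(32); YAW=np.pi-.016; ORI=[np.pi,TH,YAW]
TZ=R.from_euler('xyz',ORI).as_matrix()[:,2]
def rep(tip): return np.array(tip,float)-[0,0,36.5]   # world-bias hypothesis
GR=np.array([620.2,26.5,52.])
TIP=GR+19*TZ
E
python3 - <<'E'
from tab import *
print(TZ)
robot.move_ptp(rep(TIP-60*TZ+[0,0,20]),ORI); robot.move_gripper(.4); robot.sleep(.2)
p=np.array(robot.current_tcp_pos()); print(p,robot.current_eef_rot(),robot.current_qpos().round(3),robot.current_t())
s=snap("side","sideA.png"); t=snap("top","topA.png")
print("H1 tip side/top",proj(s,p+[0,0,36.5]),proj(t,p+[0,0,36.5]),"H2",proj(s,p-36.5*TZ),proj(t,p-36.5*TZ),"grasp",proj(s,GR),proj(t,GR))
S=s["img"].copy()
A=cv2.resize(S[150:250,250:390],(840,600),interpolation=cv2.INTER_CUBIC)
for P,c in((p+[0,0,36.5],(0,0,255)),(p-36.5*TZ,(0,255,0))):
    q=proj(s,P); cv2.circle(A,(int((q[0]-250+.5)*6),int((q[1]-150+.5)*6)),4,c,1)
cv2.imwrite("pics/v12.png",A[:600,:800])
E
```

```text
[ 0.52985144 -0.00847835 -0.8480481 ]
[598.50427056  27.37344865  70.35554001] [3.14153051 0.55855122 3.12642433] [-0.212  0.187  2.134  0.372  0.289 -2.096] 26.0833
H1 tip side/top [307.34112111 202.72307467] [273.6949098  174.49691553] H2 [301.68009607 205.09997128] [273.71673613 182.14106156] grasp [313.0322244  212.96637579] [273.94767301 170.40987245]
```

View pics/v12.png

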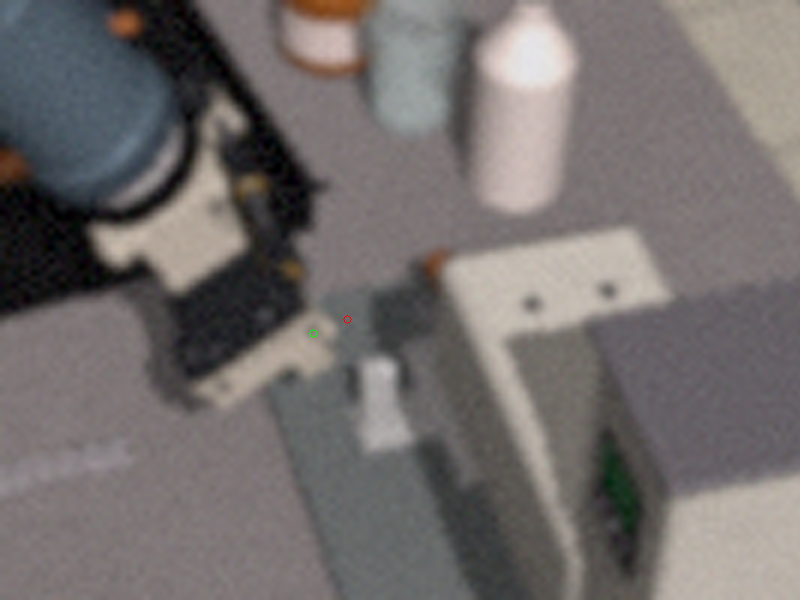

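The picture shows the fingertip near crop (335,350), close to the green marker. So the reported TCP lies about 36 mm beyond the real fingertips, along the tool axis. I'll grip the tab using that correction.

```bash
cat >> tab.py <<'E'
OFF=36.3
def rep(tip): return np.array(tip,float)+OFF*TZ
E
python3 - <<'E'
from tab import *
from node import node
def nd(d,roi=(236,138,302,156)):
    n,cen,px=node(d,roi); base=np.median(n[n>0]); lo,hi=8*35,8*50
    w=np.clip(n[lo:hi]-base-4,0,None); u=(w*np.arange(lo,hi)).sum()/w.sum(); ok=np.nonzero((n>base*.5)&(n<base*1.2))[0]
    return onz(d,px(u,np.polyval(np.polyfit(ok[40:-40],cen[ok[40:-40]],1),u)),48)
T=rep(TIP); D=np.array([-15.5,-115.9,0])
for q in(T-60*TZ,T,T+D,T+D-60*TZ): print(robot.inverse_kinematics(q,ORI).round(2))
robot.move_linear(T-45*TZ,ori=ORI,speed=150); robot.sleep(.1)
f=robot.move_linear(T,speed=60,f_stop=4); print(f,robot.current_tcp_pos(),T,robot.current_contact_force())
if not f:
    robot.move_gripper(0); print("w",robot.current_gripper_width()*93,robot.current_contact_force(),robot.current_tcp_pos())
d=snap("top","topB.png"); snap("side","sideB.png"); print("node before",nd(load("top9")),"now",nd(d),robot.current_t())
E
```

```text
[-0.2   0.24  2.11  0.39  0.26 -2.11]Traceback (most recent call last):
  File "<stdin>", line 8, in <module>
AttributeError: 'NoneType' object has no attribute 'round'
```

Run:
```python
from tab import *
D=np.array([-15.5,-115.9,0])
for th in(22,24,26,28,32,36,40):
  for yaw in(np.pi-.016,-.016):
    s=1 if yaw>1 else -1
    o=[np.pi,s*np.radians(th),yaw]; tz=R.from_euler('xyz',o).as_matrix()[:,2]
    T=GR+(19+36.3)*tz; q=[robot.inverse_kinematics(x,o) for x in(T-45*tz,T,T+D,T+D-45*tz)]
    print(th,round(yaw,2),[None if x is None else x.round(2).tolist() for x in q])
```

```text
22 3.13 [[-0.18, 0.32, 1.93, 0.12, 0.52, -1.82], [-0.17, 0.41, 1.93, 0.14, 0.43, -1.84], [-0.41, 0.4, 1.95, 0.33, 0.46, -2.24], [-0.43, 0.3, 1.95, 0.29, 0.55, -2.2]]
22 -0.02 [[-0.18, 0.32, 1.93, 0.12, 0.52, 1.32], [-0.17, 0.41, 1.93, 0.14, 0.43, 1.3], [-0.41, 0.4, 1.95, 0.33, 0.46, 0.9], [-0.43, 0.3, 1.95, 0.29, 0.55, 0.94]]
24 3.13 [[-0.18, 0.31, 1.97, 0.15, 0.46, -1.85], [-0.17, 0.4, 1.96, 0.17, 0.38, -1.88], [-0.42, 0.39, 1.98, 0.41, 0.42, -2.32], [-0.44, 0.29, 1.98, 0.35, 0.51, -2.27]]
24 -0.02 [[-0.18, 0.31, 1.97, 0.15, 0.46, 1.29], [-0.17, 0.4, 1.96, 0.17, 0.38, 1.26], [-0.42, 0.39, 1.98, 0.41, 0.42, 0.82], [-0.44, 0.29, 1.98, 0.35, 0.51, 0.87]]
26 3.13 [[-0.18, 0.3, 2.0, 0.19, 0.4, -1.9], [-0.18, 0.4, 1.99, 0.23, 0.32, -1.93], [-0.43, 0.38, 2.01, 0.51, 0.37, -2.43], [-0.45, 0.29, 2.02, 0.43, 0.46, -2.36]]
26 -0.02 [[-0.18, 0.3, 2.0, 0.19, 0.4, 1.25], [-0.18, 0.4, 1.99, 0.23, 0.32, 1.21], [-0.43, 0.38, 2.01, 0.51, 0.37, 0.72], [-0.45, 0.29, 2.02, 0.43, 0.46, 0.78]]
28 3.13 [[-0.19, 0.29, 2.03, 0.24, 0.35, -1.95], [-0.18, 0.39, 2.02, 0.3, 0.26, -2.01], [-0.44, 0.38, 2.04, 0.63, 0.34, -2.56], [-0.46, 0.28, 2.05, 0.53, 0.42, -2.46]]
28 -0.02 [[-0.19, 0.29, 2.03, 0.24, 0.35, 1.19], [-0.18, 0.39, 2.02, 0.3, 0.26, 1.13], [-0.44, 0.38, 2.04, 0.63, 0.34, 0.58], [-0.46, 0.28, 2.05, 0.53, 0.42, 0.68]]
32 3.13 [[-0.2, 0.28, 2.1, 0.44, 0.23, -2.15], None, [-0.46, 0.38, 2.09, 0.99, 0.28, -2.93], [-0.49, 0.27, 2.12, 0.8, 0.35, -2.75]]
32 -0.02 [[-0.2, 0.28, 2.1, 0.44, 0.23, 0.99], None, [-0.46, 0.38, 2.09, 0.99, 0.28, 0.22], [-0.49, 0.27, 2.12, 0.8, 0.35, 0.4]]
36 3.13 [None, None, [-0.49, 0.38, 2.15, 1.45, 0.27, 2.88], None]
36 -0.02 [None, None, [-0.49, 0.38, 2.15, 1.45, 0.27, -0.26], [-0.52, 0.27, 2.18, 1.18, 0.31, -0.01]]
40 3.13 [None, None, [-0.51, 0.4, 2.2, 1.86, 0.32, 2.45], [-0.55, 0.28, 2.24, 1.6, 0.33, 2.69]]
40 -0.02 [None, None, [-0.51, 0.4, 2.2, 1.86, 0.32, -0.69], [-0.55, 0.28, 2.24, 1.6, 0.33, -0.45]]
```

```bash
sed -i 's/radians(32)/radians(27)/; s/620.2,26.5,52/617.5,26.5,52/' tab.py
cat >> node.py <<'E'
def nd(d,roi=(236,138,302,156)):
    n,cen,px=node(d,roi); base=np.median(n[n>0]); lo,hi=8*35,8*50
    w=np.clip(n[lo:hi]-base-4,0,None); u=(w*np.arange(lo,hi)).sum()/w.sum(); ok=np.nonzero((n>base*.5)&(n<base*1.2))[0]
    return onz(d,px(u,np.polyval(np.polyfit(ok[40:-40],cen[ok[40:-40]],1),u)),48)
E
python3 - <<'E'
from tab import *
from node import nd
T=rep(TIP)
robot.move_linear(T-45*TZ,ori=ORI,speed=150); robot.sleep(.1); print(robot.current_t(),robot.current_contact_force())
f=robot.move_linear(T,speed=60,f_stop=4); print(f,robot.current_tcp_pos(),T,robot.current_contact_force())
if not f:
    robot.move_gripper(0); print("w",robot.current_gripper_width()*93,robot.current_contact_force(),robot.current_tcp_pos())
d=snap("top","topB.png"); snap("side","sideB.png"); print("node before",nd(load("top9")),"now",nd(d),robot.current_t())
E
```

```text
26.675 [-0.19705004 -0.5967191   1.30428115]
False [642.62608936  26.14261383   2.72961404] [642.60246118  26.09832634   2.72733921] [-0.28781988 -0.27013107 -0.22055076]
w 11.86587067365002 [-2.19673146 -0.07504479  2.32686653] [642.71417475  26.05104417   3.04114031]
node before [688.00173291  11.40950171  48.        ] now [688.05119743  11.32605566  48.        ] 28.2
```

Run:
```python
from edges import *
d=load("top9"); img=d["img"].astype(np.float32); p=[672.5,-104.5,-.056]
def pr(xs,ys,z):
    out=[]
    for y in ys:
        q=np.array([proj(d,w) for w in world(p,[(x,y,z) for x in xs])],np.float32)
        v=np.stack([cv2.remap(img[...,c],q[:,0:1],q[:,1:2],cv2.INTER_LINEAR).mean() for c in range(3)]); out.append((round(float(y),1),int(v.mean()),int(v[0]-v[2])))
    return out
print("-y end x-105..-75",pr(np.linspace(-105,-75,20),np.arange(-232,-206,2),14))
print("+y end x-100..-30",pr(np.linspace(-100,-30,30),np.arange(228,258,2),14))
print("+y end x 70..105",pr(np.linspace(70,105,20),np.arange(228,258,2),14))
print("head+y x-40..40 z215",pr(np.linspace(-40,40,30),np.arange(46,76,2),215))
c=[world(p,[(-110,-220,14)])[0],world(p,[(-110,-220,0)])[0]]; print([proj(d,w) for w in c])
q=lambda ys,xs:None
def px_(ys,xs,z):
    out=[]
    for x in xs:
        Q=np.array([proj(d,w) for w in world(p,[(x,y,z) for y in ys])],np.float32)
        v=np.stack([cv2.remap(img[...,c],Q[:,0:1],Q[:,1:2],cv2.INTER_LINEAR).mean() for c in range(3)]); out.append((round(float(x),1),int(v.mean()),int(v[0]-v[2])))
    return out
print("+x edge y70..230",px_(np.linspace(70,230,60),np.arange(100,122,2),14))
print("-x edge y70..230",px_(np.linspace(70,230,60),np.arange(-122,-100,2),14))
print("-x edge y-210..0",px_(np.linspace(-210,0,60),np.arange(-122,-100,2),14))
print("head -x y-40..50",px_(np.linspace(-20,50,40),np.arange(-64,-44,2),215)); print("head +x",px_(np.linspace(0,50,40),np.arange(44,64,2),215))
```

```text
-y end x-105..-75 [(-232.0, 145, -7), (-230.0, 145, -7), (-228.0, 147, -6), (-226.0, 147, -6), (-224.0, 147, -7), (-222.0, 146, -6), (-220.0, 148, -5), (-218.0, 150, -2), (-216.0, 151, 4), (-214.0, 137, 4), (-212.0, 131, 4), (-210.0, 131, 3), (-208.0, 130, 4)]
+y end x-100..-30 [(228.0, 127, 2), (230.0, 127, 2), (232.0, 127, 3), (234.0, 128, 3), (236.0, 129, 3), (238.0, 131, 3), (240.0, 119, 1), (242.0, 105, 0), (244.0, 98, -3), (246.0, 99, -4), (248.0, 101, -4), (250.0, 112, -4), (252.0, 133, -5), (254.0, 143, -6), (256.0, 147, -7)]
+y end x 70..105 [(228.0, 126, 2), (230.0, 127, 2), (232.0, 128, 2), (234.0, 129, 2), (236.0, 129, 2), (238.0, 131, 2), (240.0, 119, 1), (242.0, 103, 0), (244.0, 98, -3), (246.0, 99, -3), (248.0, 100, -4), (250.0, 102, -4), (252.0, 121, -5), (254.0, 137, -6), (256.0, 142, -6)]
head+y x-40..40 z215 [(46.0, 219, -11), (48.0, 219, -11), (50.0, 219, -11), (52.0, 214, -13), (54.0, 200, -15), (56.0, 176, -13), (58.0, 152, -11), (60.0, 126, -9), (62.0, 104, -7), (64.0, 95, -5), (66.0, 93, -6), (68.0, 93, -7), (70.0, 93, -7), (72.0, 93, -7), (74.0, 92, -7)]
[arr
[... 411 characters left out ...]
), (-110.0, 112, 1), (-108.0, 130, 3), (-106.0, 131, 3), (-104.0, 130, 3), (-102.0, 130, 3)]
-x edge y-210..0 [(-122.0, 147, -6), (-120.0, 148, -6), (-118.0, 148, -6), (-116.0, 147, -6), (-114.0, 141, -6), (-112.0, 113, -2), (-110.0, 108, 1), (-108.0, 128, 3), (-106.0, 131, 3), (-104.0, 131, 3), (-102.0, 131, 3)]
head -x y-40..50 [(-64.0, 101, -6), (-62.0, 102, -7), (-60.0, 103, -7), (-58.0, 105, -7), (-56.0, 124, -9), (-54.0, 160, -12), (-52.0, 189, -15), (-50.0, 201, -16), (-48.0, 208, -15), (-46.0, 214, -13)]
head +x [(44.0, 212, -13), (46.0, 199, -15), (48.0, 178, -13), (50.0, 157, -10), (52.0, 144, -7), (54.0, 146, -6), (56.0, 147, -6), (58.0, 148, -6), (60.0, 148, -7), (62.0, 148, -7)]
```

Allowing for the bed's bevelled edges, the bed's length reads 460 mm as specified. That puts the needle at about (671.7, -103). I'll slide the sled now.

Run:
```python
from tab import *
T=np.array(robot.current_tcp_pos()); T0=rep(TIP); D=np.array([-16.35,-114.3,0])
for k in(.5,1.):
    f=robot.move_linear(T0+k*D,speed=50,f_stop=25); print(f,robot.current_tcp_pos(),robot.current_contact_force().round(1),robot.current_gripper_width()*93,robot.current_t())
    if f: break
robot.sleep(.3); print(robot.current_tcp_pos()-T,robot.current_contact_force().round(1)); snap("top","topC.png"); snap("side","sideC.png")
```

```text
False [634.70553895 -31.35767701   3.01218097] [-0.9  2.4  5.7] 11.968236736739854 29.5083
False [626.41009481 -87.93835976   3.00525085] [-0.3  2.9  6.1] 11.921496860484257 30.8167
[-1.62690062e+01 -1.14019763e+02 -1.51766799e-02] [1.2 3.4 6.2]
```

Run:
```python
from tab import *
p=np.array(robot.current_tcp_pos())
robot.move_gripper(.33); robot.sleep(.1); print(robot.current_gripper_width()*93,robot.current_contact_force().round(1))
robot.move_linear(p-70*TZ,speed=100); robot.move_linear(p-70*TZ+[-80,120,60],speed=200)
robot.move_ptp([430,200,120],[np.pi,0,np.pi-.05])
d=snap("top","topD.png"); s=snap("side","sideD.png"); print(robot.current_t())
a=load("top9"); q0=proj(a,[612,26.5,40]); print(q0)
# tongue/tab displacement by template matching (subpixel, 8x)
up8=lambda i:cv2.resize(i,None,fx=8,fy=8,interpolation=cv2.INTER_CUBIC)
x,y=int(q0[0]),int(q0[1])
t=a["img"][y-7:y+9,x-9:x+9]; q1=proj(a,[612-16.35,26.5-114.3,40]); X,Y=int(q1[0]),int(q1[1])
W=d["img"][Y-15:Y+17,X-17:X+17]; cv2.imwrite("pics/w.png",up8(W))
m=cv2.matchTemplate(up8(W),up8(t),cv2.TM_CCOEFF_NORMED); _,v,_,l=cv2.minMaxLoc(m)
c0=np.array([x,y]); c1=np.array([X-17+l[0]/8+9,Y-15+l[1]/8+7]); print("score",v,"px shift",c1-c0,"mm",[(onz(d,c1,z)-onz(a,c0,z)).round(2)[:2] for z in(22,40,68)])
# stem +y end
n0=None
from node import node
for nm,roi in(("top9",(236,138,302,156)),("topD",(276,142,315,162))):
    D_=load(nm); n,cen,px=node(D_,roi); uu=np.nonzero(n>24)[0]; print(nm,(n[::8]/8).round(1)); c=np.polyfit(uu[20:120],cen[uu[20:120]],1); print("end",onz(D_,px(uu[0],np.polyval(c,uu[0])),48))
```

```text
30.540374021385276 [ 0.5  0.5 -0.2]
34.4917
[274.01527962 174.18350804]
score 0.9253019690513611 px shift [41.375  5.   ] mm [array([ -16.2 , -114.99]), array([ -16.  , -113.52]), array([ -15.67, -111.23])]
top9 [0.  0.  0.  0.  0.  0.  0.8 6.4 6.8 6.6 6.6 6.6 6.6 6.2 5.8 5.8 5.8 5.6
 5.6 5.8 5.8 5.9 5.9 5.6 5.6 5.8 5.9 5.8 6.  6.  6.  5.8 5.8 5.9 5.9 5.8
 5.8 6.  6.  6.  5.9 5.9 7.1 9.1 9.  6.8 5.9 6.1 6.1 6.2 6.1 6.2 6.  6.
 6.1 6.1 6.  6.  6.2 6.  5.8 5.9 5.9 6.1 5.  0. ]
end [689.72695713 113.5149526   48.        ]
topD [0.  0.  0.  0.  0.  0.  0.  0.  4.4 6.  6.2 6.1 6.2 6.1 6.1 6.1 6.  6.1
 6.1 5.9 6.2 6.2 6.2 6.1 3.  0.  0.  0.  0.  0.  0.  0.  0.  0.  0.  0.
 0.  0.  0. ]
end [672.519433    -0.89447114  48.        ]
```

Run:
```python
from orange import *
a,b=load("top0")["img"],load("topD")["img"]; sa,sb=load("side0")["img"],load("sideD")["img"]
for n,A,B in(("top",a,b),("side",sa,sb)):
    D=(cv2.absdiff(cv2.GaussianBlur(A,(3,3),0),cv2.GaussianBlur(B,(3,3),0)).max(2)>45).astype(np.uint8)
    k,l,st,c=cv2.connectedComponentsWithStats(D); print(n,[st[i].tolist() for i in range(1,k) if st[i,4]>25])
for nm in("side0","sideD"): print(nm,[(int(x[0]),x[3].round(1).tolist()) for x in comps(load(nm),(225,145,300,200),60)])
print(robot.current_contact_force().round(2),robot.current_joint_vel().round(3).max(),robot.current_t())
robot.hand_in()
```

```text
top [[257, 137, 36, 40, 756], [296, 161, 26, 21, 167], [137, 174, 78, 78, 2853], [2, 198, 107, 118, 6284], [0, 221, 241, 199, 12414], [42, 367, 11, 6, 30], [8, 376, 31, 21, 182], [68, 381, 25, 30, 189], [0, 383, 92, 37, 1351], [90, 407, 9, 7, 29], [231, 418, 16, 2, 32]]
side [[0, 0, 64, 65, 2538], [66, 0, 32, 7, 176], [101, 0, 65, 23, 848], [129, 7, 8, 5, 29], [95, 17, 25, 44, 428], [116, 24, 20, 11, 72], [157, 35, 9, 21, 102], [139, 34, 110, 82, 3270], [121, 41, 18, 22, 301], [48, 42, 55, 52, 1461], [127, 61, 14, 8, 65], [0, 73, 8, 31, 152], [146, 72, 11, 3, 28], [205, 75, 23, 7, 86], [182, 93, 73, 58, 1823], [97, 95, 8, 5, 30], [16, 101, 40, 79, 1168], [0, 107, 8, 5, 27], [56, 107, 53, 89, 1483], [109, 114, 59, 91, 2103], [0, 117, 15, 21, 254], [112, 132, 16, 28, 229], [231, 133, 8, 13, 37], [247, 135, 5, 9, 27], [0, 141, 35, 75, 1387], [235, 157, 24, 17, 227], [59, 171, 18, 35, 285], [251, 175, 43, 15, 271], [42, 198, 15, 13, 99], [311, 210, 12, 15, 109], [36, 213, 9, 12, 62], [157, 215, 9, 19, 112], [54, 231, 33, 11, 141], [318, 234, 16, 17, 169], [107, 236, 8, 7, 33]]
side0 [(380, [256.2, 161.8]), (261, [265.4, 173.4]), (262, [272.1, 182.0])]
sideD [(212, [263.7, 161.0]), (258, [266.1, 173.3])]
[-0.02 -0.22 -0.45] 0.008 34.4917
the job is handed in; nothing more can be done
```

I laid the one-ring stem in both V-rests, slid the sled by its tab, released it under the head and handed the job in at 34.5 s of the 58 s allowed. No verdict is reported, so whether the node is within the 4 mm is my estimate.

**First grasp:** it closed on nothing. Contact on the tray floor showed the real fingertips sit about 36 mm short of the reported TCP, along the tool. I corrected for that in all later moves.

**Placing the stem:** resistance began about 14 mm before the stem was fully seated. The pictures then showed the sled unmoved, and the stem in line and seated. Its middle was about 8 mm off the seat along the grooves.

**Sliding the sled:**
- **Movement:** the arm moved (-16.3, -114.0) mm. The pictures gave the same to about 1 mm: tab (-16.0, -113.5), stem end (-17.2, -114.4).
- **Node position:** this puts the node at about (671.7, -103), the needle position I aimed for.

**Doubts about the needle position:** it was never visible, so I worked it out from the stand's outline. The bed edges gave y of about -102.2 and the head edges about -105.2. I used -103.0, so I expect an error of about 2 mm.

**Other checks:**
- **Robot:** it was clear of everything, with contact force near zero.
- **Bench:** the image comparison showed changes only at the robot, its shadow, the tray and the sled.
- **Other stems:** two were seen unmoved in the tray after the job. The arm partly hid the third, but I never handled it.

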